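# End-of-shift tool check-in

### The arm

A 6-joint arm with a two-finger parallel gripper is mounted at the origin on a cart in front of the work surface, level with it; the furniture and walls round the work are solid. World frame = base frame: x ahead of the robot, y to its left, z up, the work surface at z = 0. Lengths are in mm, angles in rad, forces in N, time in s.
With the tool pointing down it reaches from about 300 to 775 mm from the base axis. Payload 14.6 kg.
Tool frame: the origin (TCP) lies on the centre line of the jaws, within the pads' length; the fingertips stand 8 mm ahead of it and the grasp point (between the pads) lies 11 mm behind it; z points along the fingers, y is the line along which they close (so a half turn about z gives the same grasp; the last joint's range is limited). The gripper opens to 94 mm and grips with 3 to 60 N. Pads are 16 mm wide; open, the fingers measure 119 mm over their backs; the gripper's body (75 mm by 177 mm) begins 78 mm behind the grasp point.
Start: joints at [-1.309, 0.3, 1.521, -0, 1.321, -0.067], TCP at [177.592, -520.529, 213.446] pointing down, gripper open.
Joint ranges: [-3.03, 3.03], [-0.79, 2.21], [0.23, 2.52], [-1.04, 4.18], [0, 3.07], [-2.55, 2.55]. Speed limits (rad/s): [2.22, 2.22, 2.57, 3.14, 3.14, 3.14].

### API

Orientations are given as [roll, pitch, yaw] about the fixed x, y, z axes, in that order (R = Rz(yaw) Ry(pitch) Rx(roll)).
In Python, from cell import manip gives the robot as it stands.
- The arm moves only by the tool jog_arm, never from a script. Its argument "rows" is one flat list of numbers, 7 for each row, row after row: the shift along the world's x, y, z in cm, then the turn, a rotation vector about the world's x, y, z in rad, then the closure, from 0 (fully open) to 1 (shut). In form: [dx, dy, dz, rx, ry, rz, fingers, dx, dy, dz, rx, ry, rz, fingers, ...]. A call has 1 to 20 rows; each row shifts and turns the commanded pose from where the row before left it; what a row does not reach is not made up. A row lasts 1/12 s, in which the tool goes at most 41.7 mm and 7.16 degrees, less where a joint would pass 70% of its speed; a pose out of reach is approached as far as the arm can. A call with a gripper value outside its range is refused whole. The fingers move at their own pace and stop on an object; "newtons" is the grip in N (left out, the last holds). Time passes only in rows, so rows that do not move let the fingers close. It gives the time, the measured TCP pose, the force, the opening and the grip force at its end, in the units of the state.
- manip.read_state(): the state, without advancing time (a new reading comes with each control period).
- manip.camera(name): name is "scene" or "top"; returns (picture, depth): 384x512x3 uint8, blue, green, red; 384x512 float32, mm along the optical axis (not along the pixel's ray), 0 where there is no reading.
- manip.camera_model(name): a dict with "K" (3x3 intrinsics, pixels), "k1" (the pictures are not rectified: a ray, as slopes to the right and down, at radius r is drawn at 1 + k1 r^2 times it, then the intrinsics apply), "R" (3x3) and "t" (3): a world point X has camera coordinates R X + t. Camera axes: x right, y down, z forward; pixel columns grow to the right and rows downward; lengths in mm; the calibration is good to about 2 mm. A picture is of the moment at which its call begins. camera_model takes no time and is no camera call.
- manip.sign_off(): hands the job in; it is judged then, once.
The state is a dict: "clock": time; "joints": joint angles; "qd": joint speeds; "effort": joint torques, N m; "eef_pos": TCP position; "eef_rot": TCP orientation; "wrist_force": force on the tool from outside, world axes, zero at the start; "moment": the same for the moment, N m; "finger_gap": finger opening in mm; "finger_force": force on a finger pad.
Only numpy, scipy, OpenCV 4.12 (cv2) and the standard library are available. Lean on these libraries where they do the work, as an engineer would, in place of code of your own. Each camera call takes 0.05 s, during which the arm holds its last target. There are 200 camera calls.

### The job

Check the packing-room tools back into the tool tray: set the date stamp upright, the tally counter, the fat marker pen and the probe thermometer each in the nest cut to its shape, fully down on the nest's floor. Nothing else belongs in the tray: leave the slim pocket pen and the round kitchen timer lying where they are.

Things in the scene. Friction and masses are not known exactly. Their poses are not given: they have to be found in the camera images.
- stamp: Date stamp standing upright, black frame with green cap, 40 x 56 mm (x, y), 80 mm tall, 110 g. Grip the cap (40 x 56 mm, 54 to 80 mm above the underside; it does not move) across its 40 mm. The foot is 36 x 52 mm. Origin at the centre of its underside. The only tall thing: once in the tray it can block a gripper reaching low into the other nests.
- counter_mid (a point): Tally counter: light drum, diameter 44 mm, 25 mm tall, lying flat, number window on top, 70 g. A thumb lever reaches 32 mm from the drum axis along +x (8 to 18 mm above the underside), a thin finger loop 45 mm along +y. Point: drum axis at the underside; counter's own axes. Grip across the drum at 45 degrees, between its +x-y and -x+y quarters, clear of both.
- marker_mid (a point): Fat marker pen lying flat, white barrel and red cap, no clip, 135 mm long (y), 17 mm wide, 16 mm thick, 20 g. Point: on its axis at mid-length, 8 mm above its underside.
- thermometer: Probe thermometer lying flat: white head with a small display, 26 mm wide (x), 17 mm tall, from y = +25 to +97 mm, and a thin steel needle from there to y = -97 mm. 60 g, nearly all in the head: grip it across its 26 mm at y = +61 mm. Origin at the middle of the whole length, at underside level.
- clip_pen: Somebody's own ballpoint, not a tray tool: slim white pen with steel pocket clip and black grip ring, 10 mm thick, 142 mm long (y). Stays where it lies. Origin at mid-length of its underside.
- timer: Round twist-top kitchen timer, not a tray tool: white and grey disc, diameter 64 mm, 32 mm tall, bar grip across its top. Stays where it lies. Origin at the centre of its underside.
- stamp_nest: Short blue block 83 x 110 mm (x, y) with a rectangular pocket 50 x 66 mm (x, y) at its middle for the stamp's foot. Pocket floor 4 mm above origin. Fixed; origin under its middle, 3 mm above the table; block top 18 mm above origin. All four blocks lie, parallel, in one steel tray 260 x 230 mm, rim 24 mm high; the two short ones may be swapped, and the two long ones.
- counter_nest: Short blue block 83 x 110 mm (x, y) with a round pocket, diameter 58 mm, at its middle for the counter. Pocket floor 11 mm above origin, 7 mm below the top, so lever and loop pass over the block: any heading will do. Fixed; origin under its middle, 3 mm above the table; block top 18 mm above origin. 
- pen_nest: Long blue block 83 x 221 mm (x, y) with a straight trough 28 mm wide (x), 150 mm long (y), centred, for the marker either way round. A finger cut-out 36 mm long (y) across its middle reaches 38 mm to either side. Floor of both 4 mm above origin. Fixed; origin under its middle, 3 mm above the table; block top 18 mm above origin. 
- thermometer_nest: Long blue block 83 x 221 mm (x, y) in the outline of the tool: head pocket 38 mm wide from y = +18 to +105 mm, needle slot 16 mm wide to y = -105 mm. Finger cut-out 36 mm long at y = +61 mm, to 38 mm either side. All floors 4 mm above origin. Thermometer is home when its origin and axes match the block's in plan. Fixed; origin under its middle, 3 mm above the table; block top 18 mm above origin. 
Mind the look-alikes: they are no part of the job. What is shaped like the part that bears counter_mid but blue, red or turquoise is not meant.

How it is judged:
By the outcome, as a careful person would: the job done as asked, in the order asked, and still so for the second after the job is handed in, with the robot touching nothing.
It also fails if it takes over 104 s, if anything falls off the work surface, if the arm or the gripper's body presses on something with over 40 N, if the wrist force passes 120 N, or if a joint passes its speed limit or range.

## Working session

There is one attempt and no reset: what is moved stays moved. The work goes in short steps, Python scripts to look and compute and a tool call to move; the robot and the scene stay as the last step left them, time stands still between calls to the robot, and variables do not carry over. Pictures are saved under pics/ and viewed, at most 14 in all, crops included, and the job is handed in when it is done.

Besides the shell and the picture viewer there is one more tool, called after "Request:" as name(argument=value, ...), one argument or row to a line, values as JSON. jog_arm: Moves the arm, as the interface text tells. Its arguments: {"type":"object","properties":{"rows":{"type":"array"},"newtons":{"type":"number"}},"required":["rows"]}

```bash
mkdir -p pics; ls
cat > h.py <<'E'
import numpy as np,cv2
from cell import manip
def ray(m,u,v):
    K=np.array(m["K"]);R=np.array(m["R"]);t=np.array(m["t"])
    d=np.array([(u-K[0,2])/K[0,0],(v-K[1,2])/K[1,1]]);s=d.copy()
    for _ in range(20): s=d/(1+m["k1"]*(s@s))
    return -R.T@t, R.T@np.array([s[0],s[1],1])
def onz(m,u,v,z):
    o,d=ray(m,u,v);return o+d*(z-o[2])/d[2]
def cloud(m,dep):
    K=np.array(m["K"]);R=np.array(m["R"]);t=np.array(m["t"])
    v,u=np.indices(dep.shape);d=np.stack([(u-K[0,2])/K[0,0],(v-K[1,2])/K[1,1]],-1);s=d.copy()
    for _ in range(20): s=d/(1+m["k1"]*(s**2).sum(-1,keepdims=True))
    c=np.concatenate([s,np.ones(dep.shape+(1,))],-1)*dep[...,None]
    return (c-t)@R
E
python3 - <<'E'
from h import *
for n in("scene","top"):
    p,d=manip.camera(n);cv2.imwrite(f"pics/{n}0.png",p);np.savez(f"{n}0.npz",p=p,d=d)
    m=manip.camera_model(n);o,f=ray(m,m["K"][0][2],m["K"][1][2]);print(n,np.round(o),np.round(f,2),m["k1"],m["K"][0][0],(d>0).mean())
print(manip.read_state())
E
```

```text
pics
scene [-133.  911.  703.] [ 0.48 -0.7  -0.53] 0.009321074688674465 442.2721746603588 0.9760945638020834
top [ 332.   18. 1013.] [ 0.15  0.   -0.99] -0.06321215692609873 362.9611114220676 0.9959665934244791
{'clock': 0.1, 'joints': array([-1.30859221e+00,  3.00367933e-01,  1.52153318e+00,  2.14774342e-05,
        1.32070343e+00, -6.65926918e-02]), 'qd': array([ 0.00092002, -0.00127826, -0.00036852,  0.00030164, -0.00057337,
       -0.00176283]), 'effort': array([ 3.01022170e-03, -5.32645476e+01, -3.53283727e+01,  7.10361474e-02,
        2.34803266e-02, -8.75016326e-05]), 'eef_pos': array([ 177.54295084, -520.30888041,  212.96317912]), 'eef_rot': array([-3.14058438e+00, -8.80928334e-05,  3.28791437e-01]), 'wrist_force': array([-0.76732922, -0.1280755 , -0.16604087]), 'moment': array([ 0.0262989 , -0.02172386, -0.01777874]), 'finger_force': 0.0, 'finger_gap': 93.73906696106127}
```

View pics/scene0.png

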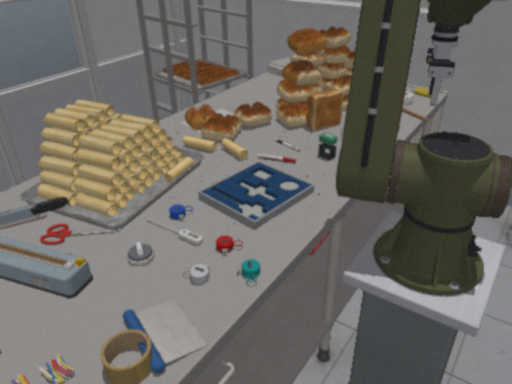

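View pics/top0.png

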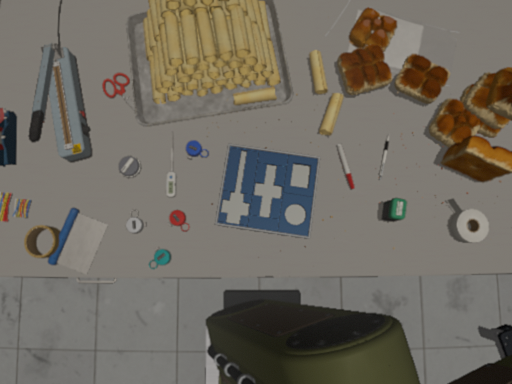

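The top view shows: the white counter at (135,226), with blue (194,149), red (178,218) and turquoise (162,257) look-alikes; thermometer (171,165); timer (129,167). The marker with the red cap is at (345,167), the clip pen at (384,157), the stamp at (395,209) and the tray at (268,192). The tray's long nests lie to the left, stamp nest top right, round nest bottom right. I'll confirm in an enlarged crop and measure.

Run:
```python
from h import *
p=np.load("top0.npz")["p"]
f=lambda x0,y0,w,h,k:cv2.resize(p[y0:y0+h,x0:x0+w],None,fx=k,fy=k,interpolation=cv2.INTER_CUBIC)
a=np.hstack([f(105,130,100,140,4),f(325,130,90,100,4)[:400] if 0 else cv2.copyMakeBorder(f(325,130,90,100,4),0,160,0,0,cv2.BORDER_CONSTANT)])
cv2.imwrite("pics/crop1.png",a);print(a.shape)
m=manip.camera_model("top");d=np.load("top0.npz")["d"]
P=cloud(m,d)
for n,(u,v) in dict(table=(300,255),table2=(150,190),counter=(135,226),therm=(171,184),marker=(343,160),stamp=(400,209),timer=(129,167),traytop=(250,190)).items():print(n,P[v,u].round())
hsv=cv2.cvtColor(p,cv2.COLOR_BGR2HSV)
for n,(u,v) in dict(tray=(250,190),pocket=(270,190),counter=(135,226),table=(300,255),therm=(171,184),stamp=(400,209),marker=(343,160),cap=(350,183)).items():print(n,hsv[v,u])
```

```text
(560, 760, 3)
table [ 332. -100.   -2.]
table2 [518. 323.   0.]
counter [413. 353.  28.]
therm [531. 259.  19.]
marker [ 598. -227.   13.]
stamp [ 448. -355.   81.]
timer [580. 379.  23.]
traytop [512.  38.  19.]
tray [106 117  96]
pocket [ 26  14 143]
counter [23 11 89]
table [ 21  20 126]
therm [ 36  48 100]
stamp [ 24  17 150]
marker [ 19  19 145]
cap [  1 189 119]
```

View pics/crop1.png

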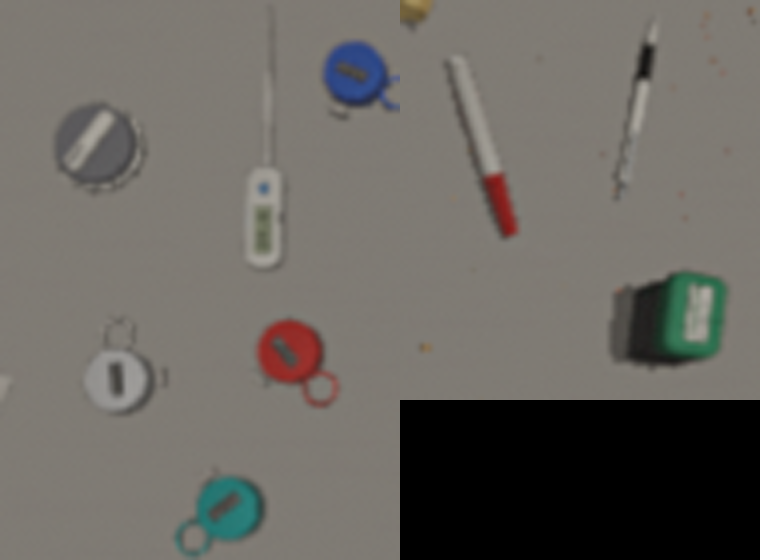

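The crop confirms it: the white drum at crop (118,380) has its loop pointing up (world +x) and its lever to the right, and it is the only one that isn't blue, red or turquoise. The marker at (485,150) is red and white with no clip. The clip pen at (635,110) has a black ring.

```bash
cat > meas.py <<'E'
from h import *
def big(mask):
    c,_=cv2.findContours(mask.astype(np.uint8),cv2.RETR_EXTERNAL,cv2.CHAIN_APPROX_NONE)
    return max(c,key=cv2.contourArea)[:,0,:]
def rect(m,c,z):
    W=np.array([onz(m,u,v,z)[:2] for u,v in c],np.float32);return cv2.minAreaRect(W),W
def roi(mask,b):
    o=np.zeros_like(mask);x0,y0,x1,y1=b;o[y0:y1,x0:x1]=mask[y0:y1,x0:x1];return o
E
python3 - <<'E'
from meas import *
k=np.load("top0.npz");p,d=k["p"],k["d"];m=manip.camera_model("top");P=cloud(m,d);Z=P[...,2]
g=p.astype(int);hsv=cv2.cvtColor(p,cv2.COLOR_BGR2HSV).astype(int);S,V,H=hsv[...,1],hsv[...,2],hsv[...,0]
blue=(S>70)&(abs(H-106)<15)
def show(n,mask,b,z):
    r,W=rect(m,big(roi(mask,b)),z);print(n,np.round(r[0],1),np.round(r[1],1),round(r[2],1),"n",len(W));return W
show("trayblue",blue,(205,130,330,250),21)
t=roi(~blue,(205,130,330,250))
n,l,st,ce=cv2.connectedComponentsWithStats(t.astype(np.uint8),connectivity=4)
for i in range(1,n):
    if 60<st[i,4]<1500: show(("pocket",ce[i].round(),st[i,4]),l==i,(0,0,512,384),7)
green=(S>90)&(H>60)&(H<95)
show("stampgreen+high",(Z>72),(375,190,415,230),80)
show("stampgreen",green,(375,190,415,230),80)
show("marker",(Z>6),(330,135,365,195),8)
show("clip",(Z>4),(370,130,400,185),5)
show("counterZ",Z>18,(120,205,150,240),25)
show("counterV",(V>150)&(S<40),(120,205,150,240),25)
show("thermhead",(Z>10),(160,150,185,205),17)
show("thermheadV",(V>150),(160,150,185,205),17)
for b in [(160,165,185,200),(120,205,150,240),(335,140,360,192)]:
    q=V[b[1]:b[3],b[0]:b[2]];print(np.percentile(q,[5,50,95]))
red=(S>120)&((H<8)|(H>172));W=show("redcap",red,(330,135,365,195),8)
print("table noise",Z[235:260,225:320].mean(),Z[235:260,225:320].std(), Z[235:260,340:370].mean(),Z[190:220,205:214].mean())
E
```

```text
trayblue [511.8 -12. ] [248.4 218.6] 81.2 n 447
('pocket', array([300., 175.]), np.int32(438)) [ 555.5 -103.9] [52.9 68.3] 80.8 n 77
('pocket', array([268., 191.]), np.int32(816)) [513.3 -11.6] [ 79.3 153. ] 81.0 n 149
('pocket', array([295., 214.]), np.int32(376)) [444.2 -86. ] [58.7 59. ] 89.0 n 60
stampgreen+high [ 450.3 -350.1] [38.2 55.3] 79.0 n 61
stampgreen [ 448.8 -347.6] [42.  55.5] 80.1 n 59
marker [ 582.1 -235.1] [135.1  15.7] 14.8 n 94
clip [ 608.1 -348.5] [ 10.1 131.8] 74.8 n 86
counterZ [417.2 358.4] [41.8 41.9] 2.2 n 44
counterV [416.9 346.5] [12.7 30.3] 87.0 n 23
thermhead [531.5 262.3] [69.1 28.2] 1.6 n 59
thermheadV [552.4 259.7] [20.7 22.3] 81.3 n 26
[114. 127. 154.]
[100.45 127.   149.  ]
[ 96.95 127.   146.  ]
redcap [ 538.5 -245.5] [42.4 12.8] 15.7 n 32
table noise 4.1300479098247855 68.95181373826074 2.8487395621015805 10.424270214489681
```

Run:
```python
from meas import *
k=np.load("top0.npz");m=manip.camera_model("top")
tip=onz(m,172.5,132,4);hd=onz(m,171,184,17);print("therm tip",tip.round(),"head",hd.round(), np.degrees(np.arctan2(*(hd-tip)[[1,0]])), np.linalg.norm((tip-hd)[:2]))
lp=onz(m,105+120/4,130+332/4,10);print("loop",lp.round(), np.degrees(np.arctan2(lp[1]-358.4,lp[0]-417.2)))
# needle pixels: dark/bright ridge relative to local column median
g=cv2.cvtColor(k["p"],cv2.COLOR_BGR2GRAY).astype(float)
for v in range(134,172,6):
    r=g[v,163:182]-np.median(g[v,163:182]);print(v,r.round().astype(int))
# scene
k=np.load("scene0.npz");p,d=k["p"],k["d"];m=manip.camera_model("scene");P=cloud(m,d);Z=P[...,2]
hsv=cv2.cvtColor(p,cv2.COLOR_BGR2HSV).astype(int);H,S,V=hsv[...,0],hsv[...,1],hsv[...,2]
def show(n,mask,b,z):
    r,W=rect(m,big(roi(mask,b)),z);print(n,np.round(r[0],1),np.round(r[1],1),round(r[2],1),len(W))
show("tray",(S>90)&(abs(H-106)<15),(195,155,320,225),21)
show("stampZ",Z>76,(315,125,342,165),80)
show("counter",Z>18,(180,255,215,285),25)
show("thermhead",Z>12,(170,225,208,247),17)
show("marker",Z>6,(250,148,302,168),8)
print("table z",np.median(Z[235:240,290:300]))
```

```text
therm tip [688. 263.   4.] head [531. 259.  17.] -178.65259567510094 157.04024575525244
loop [451. 361.  10.] 3.7717499976946676
134 [ 1  0  1  0  1  0  0  1 -1 -7 -8  0  1  0  0 -1  0  0  0]
140 [ -1   0   0   0  -1   0   0   0  -1  -9 -11  -3   0   1  -1   0  -1   0
   0]
146 [  0   0   0   0  -1   0   1   0  -1 -12 -15  -3   0   0   0   0  -1   0
  -1]
152 [ 0  0  0  0  0  0 -1  3 13 10 -3 -2  0  0  0  0 -1  0  0]
158 [-1  0  0 -1  0 -1 -1  3 13  8 -5 -2  0  0  0  0  0  0  0]
164 [  0   0   0   0   0   0  -1  -3   6  -2 -11  -3   1   0   1   0   0  -1
   0]
170 [  1   0   0   0   0   0  -2   0   9  -1 -11  -3  -1   0   1  -1  -1   0
   0]
tray [515.6 -17. ] [241.9 213.8] 81.1 224
stampZ [ 448.9 -349.6] [46.3 59.9] 69.2 38
counter [414.6 360.8] [42.3 47.2] 33.3 53
thermhead [529.5 263.4] [75.4 31.4] 0.3 52
marker [ 584.5 -237.6] [137.5  37. ] 14.5 81
table z 0.983064999419889
```

Request:
jog_arm(
  rows=[3.02,1.9,-1.0,0,0,-0.057,0.2,3.02,1.9,-1.0,0,0,-0.057,0.2,3.02,1.9,-1.0,0,0,-0.057,0.2,3.02,1.9,-1.0,0,0,-0.057,0.2,3.02,1.9,-1.0,0,0,-0.057,0.2,3.02,1.9,-1.0,0,0,-0.057,0.2,3.02,1.9,-1.0,0,0,-0.057,0.2,3.02,1.9,-1.0,0,0,-0.057,0.2,3.02,1.9,-1.0,0,0,-0.057,0.2,0,0,0,0,0,0,0.2,0,0,0,0,0,0,0.2],
  newtons=25,
)

```text
clock: 1.02
eef_pos: [450.1, -348.3, 122.5]
eef_rot: [-3.141, 0.002, -0.181]
wrist_force: [0.3, 0.5, -0.0]
finger_gap: 75.1
finger_force: 0.0
```

Request:
jog_arm(
  rows=[0,-0.1,-2.5,0,0,0,0.2,0,0,-2.5,0,0,0,0.2,0,0,-1.3,0,0,0,0.2,0,0,0,0,0,0,0.2,0,0,0,0,0,0,0.7,0,0,0,0,0,0,0.7,0,0,0,0,0,0,0.7,0,0,0,0,0,0,0.7,0,0,0,0,0,0,0.7,0,0,0,0,0,0,0.7],
)

```text
clock: 1.85
eef_pos: [449.5, -350.7, 61.0]
eef_rot: [3.141, -0.001, -0.184]
wrist_force: [0.0, -0.9, 0.8]
finger_gap: 39.2
finger_force: 25.4
```

Request:
jog_arm(
  rows=[0,0,2.0,0,0,0,0.7,0,0,2.5,0,0,0,0.7,0,0,1.5,0,0,0,0.7,1.05,2.475,0,0,0,0.003,0.7,1.05,2.475,0,0,0,0.003,0.7,1.05,2.475,0,0,0,0.003,0.7,1.05,2.475,0,0,0,0.003,0.7,1.05,2.475,0,0,0,0.003,0.7,1.05,2.475,0,0,0,0.003,0.7,1.05,2.475,0,0,0,0.003,0.7,1.05,2.475,0,0,0,0.003,0.7,1.05,2.475,0,0,0,0.003,0.7,1.05,2.475,0,0,0,0.003,0.7,0,0,0,0,0,0,0.7,0,0,0,0,0,0,0.7],
)

```text
clock: 3.1
eef_pos: [554.5, -102.0, 120.4]
eef_rot: [3.142, 0.0, -0.152]
wrist_force: [-0.2, 0.0, -1.7]
finger_gap: 38.7
finger_force: 25.0
```

Run:
```python
from h import *
a=[]
for n,b in (("top",(200,110,130,150)),("scene",(200,80,150,150))):
    p,d=manip.camera(n);x,y,w,h=b;a.append(cv2.resize(p[y:y+h,x:x+w],(400,450),interpolation=cv2.INTER_CUBIC))
cv2.imwrite("pics/st1.png",np.hstack(a));print(manip.read_state()["eef_pos"])
```

```text
[ 554.12453261 -103.52043079  120.37609799]
```

View pics/st1.png

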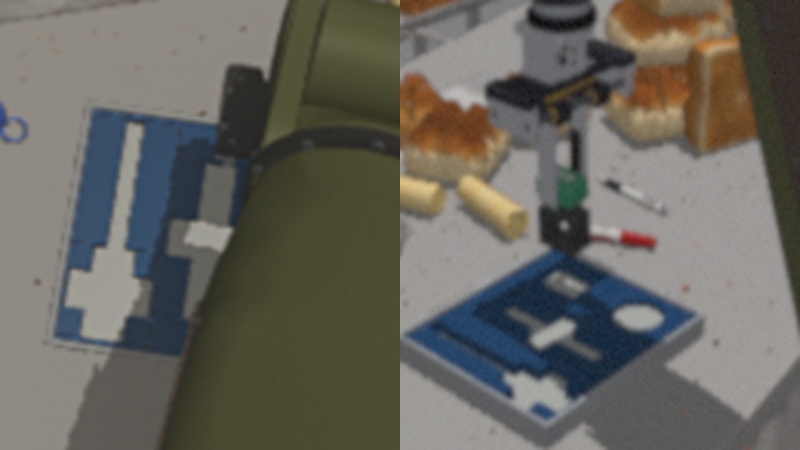

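The scene view (right half) shows the stamp hanging upright above its nest, crop (565,225); the arm blocks the top view. I'll lower it.

Request:
jog_arm(
  rows=[0,0,-1.5,0,0,0,0.7,0,0,-1.5,0,0,0,0.7,0,0,-1.0,0,0,0,0.7,0,0,-0.6,0,0,0,0.7,0,0,-0.3,0,0,0,0.7,0,0,-0.2,0,0,0,0.7,0,0,0,0,0,0,0.7,0,0,0,0,0,0,0.7],
)

```text
clock: 3.87
eef_pos: [554.6, -103.2, 70.0]
eef_rot: [3.142, -0.001, -0.154]
wrist_force: [0.4, -0.9, -0.6]
finger_gap: 39.3
finger_force: 25.0
```

Request:
jog_arm(
  rows=[0,0,-0.15,0,0,0,0.7,0,0,0,0,0,0,0.7,0,0,0,0,0,0,0.7],
)

```text
clock: 4.12
eef_pos: [554.5, -103.0, 68.1]
eef_rot: [3.142, -0.0, -0.154]
wrist_force: [-0.1, -0.5, -1.0]
finger_gap: 38.6
finger_force: 25.0
```

Request:
jog_arm(
  rows=[0,0,-0.1,0,0,0,0.7,0,0,0,0,0,0,0.7,0,0,-0.05,0,0,0,0.7,0,0,0,0,0,0,0.7,0,0,0,0,0,0,0.3,0,0,0,0,0,0,0.3,0,0,0,0,0,0,0.3,0,0,0,0,0,0,0.3,0,0,2.0,0,0,0,0.3,0,0,3.0,0,0,0,0.3,0,0,2.5,0,0,0,0.3],
)

```text
clock: 5.03
eef_pos: [554.2, -103.0, 142.5]
eef_rot: [-3.142, 0.001, -0.154]
wrist_force: [-0.5, 0.3, 1.0]
finger_gap: 65.6
finger_force: 0.0
```

Request:
jog_arm(
  rows=[-0.69,2.31,0,0,0,0.123,0.2,-0.69,2.31,0,0,0,0.123,0.2,-0.69,2.31,0,0,0,0.123,0.2,-0.69,2.31,0,0,0,0.123,0.2,-0.69,2.31,0,0,0,0.123,0.2,-0.69,2.31,0,0,0,0.123,0.2,-0.69,2.31,0,0,0,0.123,0.2,-0.69,2.31,0,0,0,0.123,0.2,-0.69,2.31,0,0,0,0.123,0.2,-0.69,2.31,0,0,0,0.123,0.2,-0.69,2.31,0,0,0,0.123,0.2,-0.69,2.31,0,0,0,0.123,0.2,-0.69,2.31,0,0,0,0.123,0.2,-0.69,2.31,0,0,0,0.123,0.2,-0.69,2.31,0,0,0,0.123,0.2,-0.69,2.31,0,0,0,0.123,0.2,-0.69,2.31,0,0,0,0.123,0.2,-0.69,2.31,0,0,0,0.123,0.2,-0.69,2.31,0,0,0,0.123,0.2,-0.69,2.31,0,0,0,0.123,0.2],
)

```text
clock: 6.7
eef_pos: [415.9, 360.1, 141.4]
eef_rot: [-3.142, 0.0, 2.312]
wrist_force: [0.4, -0.4, -0.6]
finger_gap: 75.0
finger_force: 0.0
```

Run:
```python
from meas import *
p,d=manip.camera("top");np.savez("top1.npz",p=p,d=d)
m=manip.camera_model("top");P=cloud(m,d);Z=P[...,2]
r,W=rect(m,big(roi(Z>70,(285,155,315,195))),87);print("stamp in nest",r, "topz",np.median(Z[165:185,292:308][Z[165:185,292:308]>70]))
a=[cv2.resize(p[130:270,105:205],(400,560),interpolation=cv2.INTER_CUBIC),cv2.resize(p[140:240,210:310],(400,560),interpolation=cv2.INTER_CUBIC)]
cv2.imwrite("pics/c1.png",np.hstack(a));s=manip.read_state();print(s["eef_pos"],s["eef_rot"])
```

```text
stamp in nest ((554.076416015625, -104.06771087646484), (39.95262145996094, 57.544132232666016), 80.29794311523438) topz 85.36751447579101
[414.74123396 363.09431032 141.3751575 ] [ 3.14110537e+00 -7.34989777e-04  2.32311497e+00]
```

View pics/c1.png

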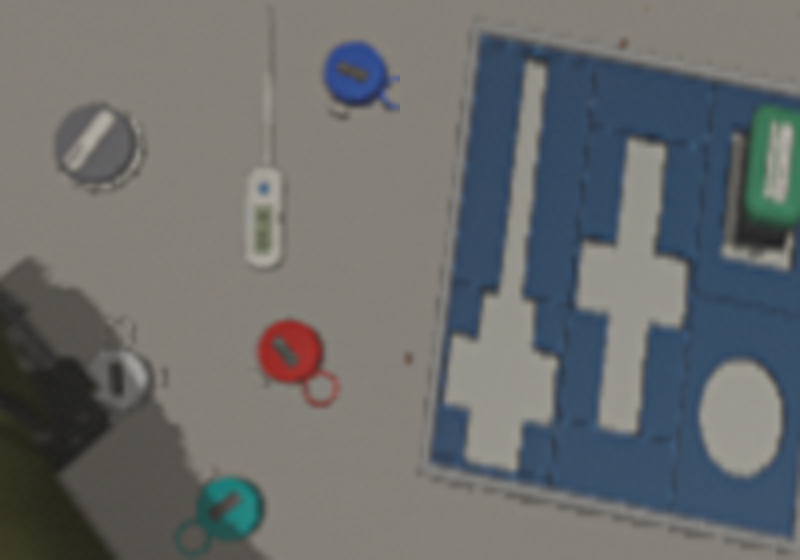

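The stamp stands in its nest, with the green cap at (775,165) in the right half. The white counter lies untouched at (120,378), partly under the gripper.

Request:
jog_arm(
  rows=[0.18,-0.4,-2.0,0,0,0.107,0.2,0,0,-3.0,0,0,0,0.2,0,0,-3.0,0,0,0,0.2,0,0,-2.5,0,0,0,0.2,0,0,-1.3,0,0,0,0.2,0,0,-0.4,0,0,0,0.2,0,0,0,0,0,0,0.2,0,0,0,0,0,0,0.65,0,0,0,0,0,0,0.65,0,0,0,0,0,0,0.65,0,0,0,0,0,0,0.65,0,0,0,0,0,0,0.65,0,0,0,0,0,0,0.65],
  newtons=15,
)

```text
clock: 7.83
eef_pos: [418.4, 355.1, 19.9]
eef_rot: [3.141, 0.0, 2.413]
wrist_force: [-0.8, -0.3, 4.1]
finger_gap: 43.4
finger_force: 15.0
```

Request:
jog_arm(
  rows=[0,0,1.5,0,0,0,0.65,0,0,2.5,0,0,0,0.65,0,0,3.0,0,0,0,0.65,0,0,0,0,0,0,0.65,0,0,0,0,0,0,0.65],
)

```text
clock: 8.25
eef_pos: [418.7, 355.4, 90.7]
eef_rot: [3.139, 0.001, 2.413]
wrist_force: [0.3, -0.5, -1.2]
finger_gap: 43.4
finger_force: 15.0
```

Run:
```python
from h import *
p,d=manip.camera("scene");cv2.imwrite("pics/c2.png",cv2.resize(p[150:320,120:320],None,fx=3,fy=3));s=manip.read_state();print(s["eef_pos"],s["eef_rot"],s["finger_gap"])
```

```text
[418.08975939 354.90535816  89.28753481] [3.14135055e+00 7.76225859e-05 2.41281247e+00] 43.43331052260379
```

View pics/c2.png

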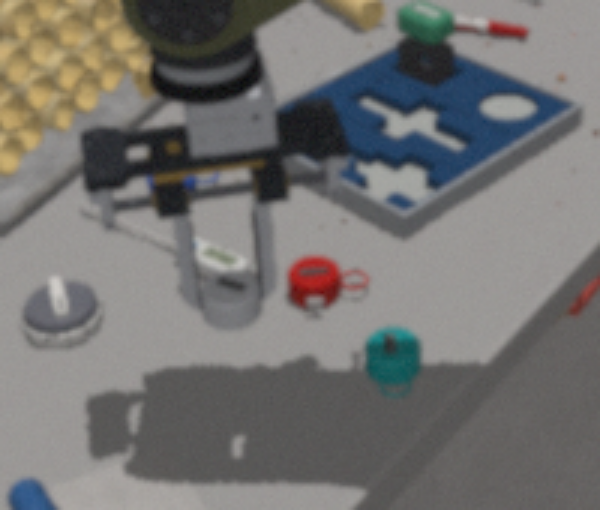

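The counter is held level between the fingers at crop (230,300), clear of its loop and lever. Next I carry it to the round nest.

Request:
jog_arm(
  rows=[0.238,-3.69,0,0,0,0,0.65,0.238,-3.69,0,0,0,0,0.65,0.238,-3.69,0,0,0,0,0.65,0.238,-3.69,0,0,0,0,0.65,0.238,-3.69,0,0,0,0,0.65,0.238,-3.69,0,0,0,0,0.65,0.238,-3.69,0,0,0,0,0.65,0.238,-3.69,0,0,0,0,0.65,0.238,-3.69,0,0,0,0,0.65,0.238,-3.69,0,0,0,0,0.65,0.238,-3.69,0,0,0,0,0.65,0.238,-3.69,0,0,0,0,0.65,0,0,0,0,0,0,0.65,0,0,0,0,0,0,0.65,0,0,0,0,0,0,0.65],
)

```text
clock: 9.55
eef_pos: [446.1, -87.4, 88.4]
eef_rot: [-3.141, -0.002, 2.412]
wrist_force: [0.4, -0.4, -0.4]
finger_gap: 43.4
finger_force: 15.0
```

Run:
```python
from h import *
p,d=manip.camera("scene");np.savez("s2.npz",p=p,d=d);s=manip.read_state();print(s["eef_pos"],s["eef_rot"],s["finger_gap"])
cv2.imwrite("pics/c3.png",cv2.resize(p[130:240,190:330],None,fx=4,fy=4))
```

```text
[446.29032242 -86.95714088  88.69701757] [-3.14099426e+00 -1.46481315e-03  2.41341430e+00] 43.694419626810216
```

View pics/c3.png

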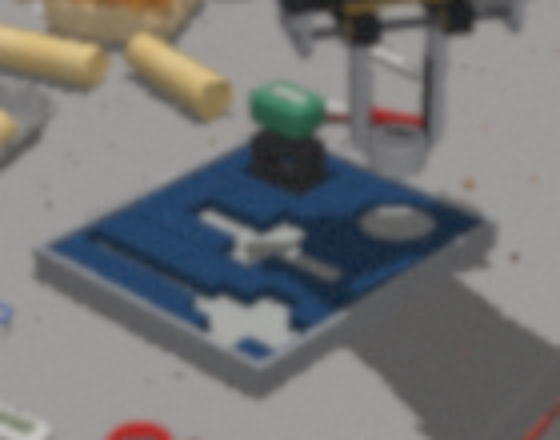

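The counter hangs above the round pocket at crop (400,222), and the stamp stands upright at (288,140). Lowering now.

Request:
jog_arm(
  rows=[0,0,-1.5,0,0,0,0.65,0,0,-1.5,0,0,0,0.65,0,0,-1.2,0,0,0,0.65,0,0,-0.6,0,0,0,0.65,0,0,-0.3,0,0,0,0.65,0,0,-0.2,0,0,0,0.65,0,0,0,0,0,0,0.65,0,0,0,0,0,0,0.65],
)

```text
clock: 10.27
eef_pos: [447.0, -87.7, 36.9]
eef_rot: [3.141, 0.001, 2.413]
wrist_force: [-0.1, 0.6, -0.0]
finger_gap: 43.3
finger_force: 15.0
```

Request:
jog_arm(
  rows=[0,0,-0.15,0,0,0,0.65,0,0,-0.1,0,0,0,0.65,0,0,0,0,0,0,0.65,0,0,0,0,0,0,0.65],
)

```text
clock: 10.6
eef_pos: [446.8, -87.9, 34.0]
eef_rot: [3.142, 0.0, 2.413]
wrist_force: [-0.4, -0.3, -0.3]
finger_gap: 43.6
finger_force: 15.0
```

Request:
jog_arm(
  rows=[0,0,-0.05,0,0,0,0.65,0,0,0,0,0,0,0.35,0,0,0,0,0,0,0.35,0,0,0,0,0,0,0.35,0,0,0,0,0,0,0.35,0,0,1.0,0,0,0,0.35,0,0,2.5,0,0,0,0.35,0,0,3.0,0,0,0,0.35,0,0,3.5,0,0,0,0.35,0,0,0,0,0,0,0.35],
)

```text
clock: 11.43
eef_pos: [449.1, -88.4, 139.8]
eef_rot: [3.138, 0.008, 2.413]
wrist_force: [-0.4, 0.2, 0.8]
finger_gap: 61.4
finger_force: 0.0
```

Request:
jog_arm(
  rows=[0.744,-0.82,0,0,0,-0.12,0.5,0.744,-0.82,0,0,0,-0.12,0.5,0.744,-0.82,0,0,0,-0.12,0.5,0.744,-0.82,0,0,0,-0.12,0.5,0.744,-0.82,0,0,0,-0.12,0.5,0.744,-0.82,0,0,0,-0.12,0.5,0.744,-0.82,0,0,0,-0.12,0.5,0.744,-0.82,0,0,0,-0.12,0.5,0.744,-0.82,0,0,0,-0.12,0.5,0.744,-0.82,0,0,0,-0.12,0.5,0.744,-0.82,0,0,0,-0.12,0.5,0.744,-0.82,0,0,0,-0.12,0.5,0.744,-0.82,0,0,0,-0.12,0.5,0.744,-0.82,0,0,0,-0.12,0.5,0.744,-0.82,0,0,0,-0.12,0.5,0.744,-0.82,0,0,0,-0.12,0.5,0.744,-0.82,0,0,0,-0.12,0.5,0.744,-0.82,0,0,0,-0.12,0.5,0,0,0,0,0,0,0.5,0,0,0,0,0,0,0.5],
  newtons=12,
)

```text
clock: 13.1
eef_pos: [580.5, -235.4, 133.3]
eef_rot: [-3.141, 0.0, 0.256]
wrist_force: [-1.1, -0.1, -0.4]
finger_gap: 47.0
finger_force: 0.0
```

Run:
```python
from h import *
for i in range(3):
    p,d=manip.camera("scene");s=manip.read_state();print(s["eef_pos"],s["eef_rot"],s["finger_gap"])
```

```text
[ 580.31997679 -235.10281913  133.38502119] [-3.14126557e+00  3.26310561e-04  2.57083700e-01] 46.92200143660499
[ 580.29465125 -234.95182873  133.46815638] [-3.14128894e+00  2.66570668e-04  2.56804905e-01] 47.03386254153612
[ 580.31896916 -234.96315373  133.58481704] [-3.14140825e+00  1.55265070e-04  2.56172396e-01] 47.15312757734928
```

Request:
jog_arm(
  rows=[0.22,-0.05,-2.0,0,0,0,0.5,0,0,-3.0,0,0,0,0.5,0,0,-3.0,0,0,0,0.5,0,0,-2.2,0,0,0,0.5,0,0,-1.3,0,0,0,0.5,0,0,-0.6,0,0,0,0.5,0,0,0,0,0,0,0.5,0,0,0,0,0,0,0.95,0,0,0,0,0,0,0.95,0,0,0,0,0,0,0.95,0,0,0,0,0,0,0.95,0,0,0,0,0,0,0.95,0,0,0,0,0,0,0.95],
)

```text
clock: 14.33
eef_pos: [583.1, -236.0, 13.0]
eef_rot: [3.141, -0.001, 0.253]
wrist_force: [-0.6, -0.3, 3.3]
finger_gap: 15.2
finger_force: 12.0
```

Request:
jog_arm(
  rows=[0,0,1.5,0,0,0,0.95,0,0,3.5,0,0,0,0.95,0,0,3.5,0,0,0,0.95,0,0,3.5,0,0,0,0.95,0,0,0,0,0,0,0.95,-0.88,2.8,0,0,0,-0.051,0.95,-0.88,2.8,0,0,0,-0.051,0.95,-0.88,2.8,0,0,0,-0.051,0.95,-0.88,2.8,0,0,0,-0.051,0.95,-0.88,2.8,0,0,0,-0.051,0.95,-0.88,2.8,0,0,0,-0.051,0.95,-0.88,2.8,0,0,0,-0.051,0.95,-0.88,2.8,0,0,0,-0.051,0.95,0,0,0,0,0,0,0.95,0,0,0,0,0,0,0.95,0,0,0,0,0,0,0.95],
)

```text
clock: 15.67
eef_pos: [512.7, -12.2, 132.5]
eef_rot: [3.141, -0.0, -0.154]
wrist_force: [-0.9, -0.6, -0.9]
finger_gap: 14.8
finger_force: 12.0
```

Run:
```python
from h import *
p,d=manip.camera("scene");s=manip.read_state();print(s["eef_pos"],s["eef_rot"],s["finger_gap"])
cv2.imwrite("pics/m1.png",cv2.resize(p[110:240,180:340],None,fx=4,fy=4))
```

```text
[512.7492126  -12.59425902 132.43697999] [ 3.14150995e+00 -2.58581430e-04 -1.55150431e-01] 15.162823779096449
```

View pics/m1.png

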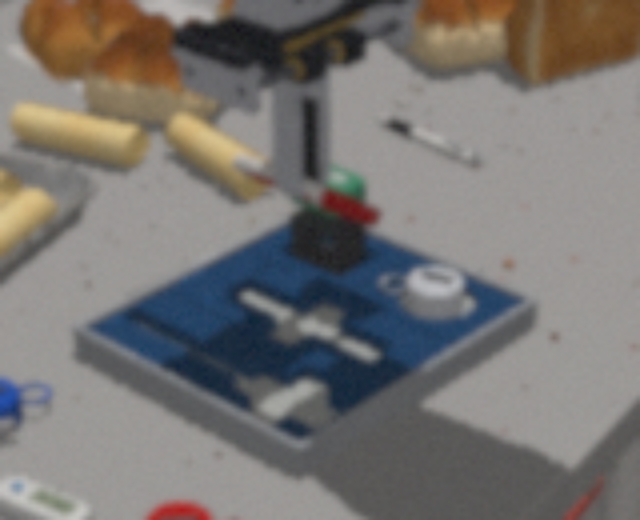

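The marker is held level along the trough at crop (310,188). The counter sits in the round nest at (435,290).

Request:
jog_arm(
  rows=[0,0,-2.5,0,0,0,0.95,0,0,-3.0,0,0,0,0.95,0,0,-2.5,0,0,0,0.95,0,0,-1.2,0,0,0,0.95,0,0,-0.6,0,0,0,0.95,0,0,-0.6,0,0,0,0.95,0,0,-0.4,0,0,0,0.95,0,0,0,0,0,0,0.95,0,0,0,0,0,0,0.95],
)

```text
clock: 16.47
eef_pos: [512.9, -12.1, 25.0]
eef_rot: [-3.142, -0.001, -0.155]
wrist_force: [-0.4, 0.1, -0.0]
finger_gap: 15.2
finger_force: 12.0
```

Request:
jog_arm(
  rows=[0,0,-0.3,0,0,0,0.95,0,0,-0.2,0,0,0,0.95,0,0,0,0,0,0,0.95,0,0,0,0,0,0,0.95,0,0,0,0,0,0,0.6,0,0,0,0,0,0,0.6,0,0,0,0,0,0,0.6,0,0,0,0,0,0,0.6,0,0,1.0,0,0,0,0.6,0,0,3.0,0,0,0,0.6,0,0,3.5,0,0,0,0.6,0,0,3.5,0,0,0,0.6,0,0,0,0,0,0,0.6],
)

```text
clock: 17.55
eef_pos: [515.1, -12.1, 136.6]
eef_rot: [-3.141, -0.01, -0.155]
wrist_force: [0.4, -0.9, 0.6]
finger_gap: 37.8
finger_force: 0.0
```

Request:
jog_arm(
  rows=[0.23,3.42,0,0,0,0.0225,0.45,0.23,3.42,0,0,0,0.0225,0.45,0.23,3.42,0,0,0,0.0225,0.45,0.23,3.42,0,0,0,0.0225,0.45,0.23,3.42,0,0,0,0.0225,0.45,0.23,3.42,0,0,0,0.0225,0.45,0.23,3.42,0,0,0,0.0225,0.45,0.23,3.42,0,0,0,0.0225,0.45,0,0,0,0,0,0,0.45,0,0,0,0,0,0,0.45,0,0,0,0,0,0,0.45],
  newtons=20,
)

```text
clock: 18.47
eef_pos: [530.7, 261.2, 129.6]
eef_rot: [3.141, 0.0, 0.025]
wrist_force: [0.6, -1.1, 0.7]
finger_gap: 52.1
finger_force: 0.0
```

Run:
```python
from h import *
p,d=manip.camera("top");np.savez("top2.npz",p=p,d=d);s=manip.read_state();print(s["eef_pos"],s["eef_rot"],s["finger_gap"])
P=cloud(manip.camera_model("top"),d);print("counter top z",np.median(P[211:218,291:299,2]),"marker z",np.median(P[185:197,266:270,2]))
cv2.imwrite("pics/m2.png",cv2.resize(p[125:245,125:325],None,fx=4,fy=4,interpolation=cv2.INTER_CUBIC))
```

```text
[530.87533227 260.76103404 129.63571338] [3.14144478e+00 8.73604384e-05 2.38054544e-02] 51.556864788846795
counter top z 38.1583383963943 marker z 20.80197957798696
```

View pics/m2.png

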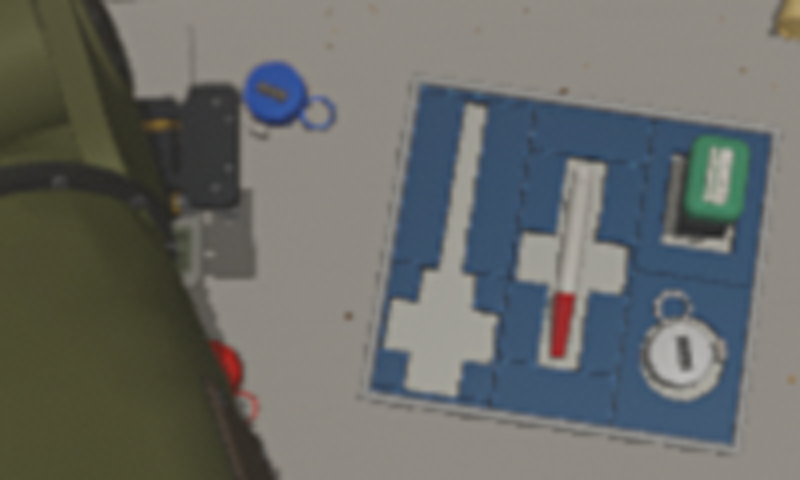

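The top view shows the stamp, counter (680,352) and marker (572,260) in their nests. Now the thermometer.

Request:
jog_arm(
  rows=[0,0.05,-2.0,0,0,0,0.45,0,0,-3.0,0,0,0,0.45,0,0,-3.0,0,0,0,0.45,0,0,-1.8,0,0,0,0.45,0,0,-1.3,0,0,0,0.45,0,0,-0.6,0,0,0,0.45,0,0,0,0,0,0,0.45,0,0,0,0,0,0,0.85,0,0,0,0,0,0,0.85,0,0,0,0,0,0,0.85,0,0,0,0,0,0,0.85,0,0,0,0,0,0,0.85,0,0,0,0,0,0,0.85],
)

```text
clock: 19.6
eef_pos: [531.2, 262.3, 13.2]
eef_rot: [-3.141, -0.001, 0.025]
wrist_force: [-1.0, -0.9, 6.1]
finger_gap: 25.2
finger_force: 20.0
```

Request:
jog_arm(
  rows=[0,0,1.5,0,0,0,0.85,0,0,2.5,0,0,0,0.85,0,0,3.0,0,0,0,0.85,0,0,0,0,0,0,0.85,-0.957,-2.61,0,0,0,-0.0257,0.85,-0.957,-2.61,0,0,0,-0.0257,0.85,-0.957,-2.61,0,0,0,-0.0257,0.85,-0.957,-2.61,0,0,0,-0.0257,0.85,-0.957,-2.61,0,0,0,-0.0257,0.85,-0.957,-2.61,0,0,0,-0.0257,0.85,-0.957,-2.61,0,0,0,-0.0257,0.85,0,0,0,0,0,0,0.85,0,0,0,0,0,0,0.85,0,0,0,0,0,0,0.85],
)

```text
clock: 20.77
eef_pos: [464.2, 79.8, 82.5]
eef_rot: [-3.141, -0.0, -0.155]
wrist_force: [-0.4, 0.6, -0.9]
finger_gap: 25.2
finger_force: 20.0
```

Run:
```python
from h import *
p,d=manip.camera("scene");q,_=manip.camera("top");s=manip.read_state();print(s["eef_pos"],s["eef_rot"],s["finger_gap"])
a=cv2.resize(p[110:240,180:340],(400,325),interpolation=cv2.INTER_CUBIC);b=cv2.resize(q[125:255,190:350],(400,325),interpolation=cv2.INTER_CUBIC)
cv2.imwrite("pics/t1.png",np.hstack([a,b]))
```

```text
[464.15427683  80.21792075  82.35674969] [-3.14150411e+00 -7.57237691e-05 -1.53926083e-01] 25.262991138060684
```

View pics/t1.png

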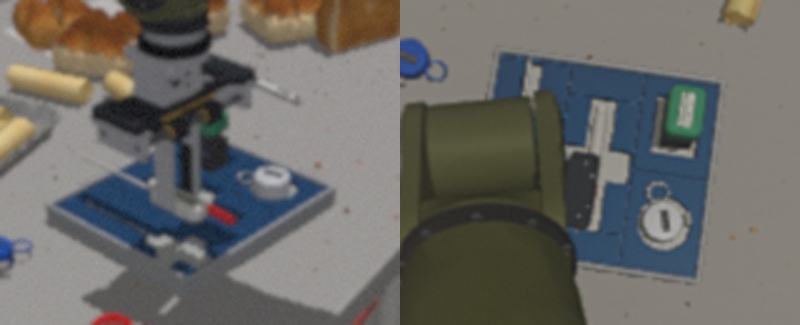

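The thermometer is held level over its block: head at left crop (175,205), needle toward (90,160). Lowering.

Request:
jog_arm(
  rows=[0,-0.05,-1.5,0,0,0,0.85,0,0,-2.0,0,0,0,0.85,0,0,-1.0,0,0,0,0.85,0,0,-0.5,0,0,0,0.85,0,0,-0.4,0,0,0,0.85,0,0,-0.3,0,0,0,0.85,0,0,0,0,0,0,0.85,0,0,0,0,0,0,0.85],
)

```text
clock: 21.53
eef_pos: [464.1, 79.0, 25.9]
eef_rot: [-3.141, -0.001, -0.155]
wrist_force: [-0.3, 0.2, -0.6]
finger_gap: 25.7
finger_force: 20.0
```

Request:
jog_arm(
  rows=[0,0,-0.3,0,0,0,0.85,0,0,-0.25,0,0,0,0.85,0,0,0,0,0,0,0.85,0,0,0,0,0,0,0.85,0,0,0,0,0,0,0.54,0,0,0,0,0,0,0.54,0,0,0,0,0,0,0.54,0,0,0,0,0,0,0.54,0,0,1.0,0,0,0,0.54,0,0,3.0,0,0,0,0.54,0,0,3.5,0,0,0,0.54,0,0,3.5,0,0,0,0.54,-3.0,2.0,1.0,0,0,0,0.54,-3.0,2.5,1.0,0,0,0,0.54,0,3.5,0,0,0,0,0.54,0,3.5,0,0,0,0,0.54,0,3.5,0,0,0,0,0.54,0,3.5,0,0,0,0,0.54,0,3.5,0,0,0,0,0.54,0,0,0,0,0,0,0.54],
)

```text
clock: 23.2
eef_pos: [403.3, 303.3, 150.7]
eef_rot: [-3.14, -0.001, -0.152]
wrist_force: [0.8, 0.4, -0.1]
finger_gap: 43.4
finger_force: 0.0
```

Run:
```python
from meas import *
q,d=manip.camera("top");p,_=manip.camera("scene");s=manip.read_state();print(s["clock"],s["eef_pos"],s["wrist_force"])
m=manip.camera_model("top");P=cloud(m,d);Z=P[...,2]
for n,b in dict(counter=(291,211,299,218),marker=(266,185,270,197),head=(236,198,240,212)).items():print(n,np.median(Z[b[1]:b[3],b[0]:b[2]]))
a=cv2.resize(q[135:245,205:330],(480,422),interpolation=cv2.INTER_CUBIC);b=cv2.resize(p[130:235,190:320],(320,422),interpolation=cv2.INTER_CUBIC)
cv2.imwrite("pics/f1.png",np.hstack([a,b]))
```

```text
23.3 [403.45258467 299.54691191 150.21978891] [-0.20890964 -0.85354478  0.75809143]
counter 38.00350126757069
marker 20.248559516572953
head 22.92195956471536
```

View pics/f1.png

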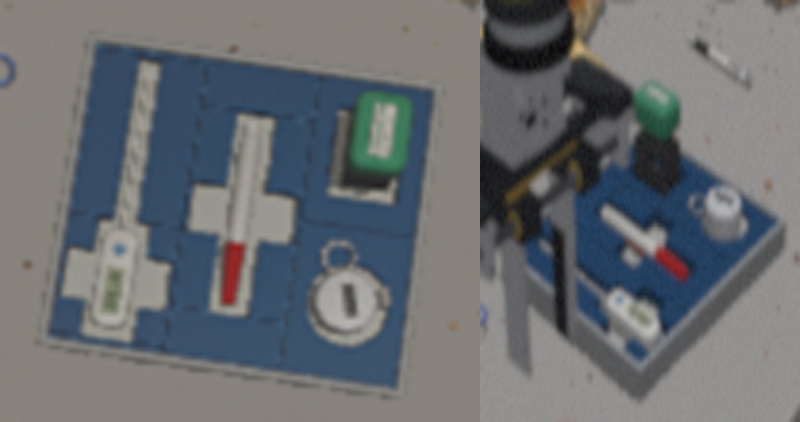

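The top view shows all four tools in their nests: the thermometer head at (115,280) with its needle in the slot, marker (238,210), counter (347,298) and stamp (378,135). The measured heights of the counter, marker and thermometer head match being seated on the nest floors, as did the stamp's when checked earlier. The gripper is clear.

```bash
python3 -c "
from cell import manip
print(manip.sign_off())"
```

```text
the job is handed in; nothing more can be done
None
```

The stamp, counter, marker and thermometer are each seated in their own nests, the clip pen and timer were left where they lay, and the job was handed in at about 23 s on the robot clock.

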